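Fit the bayonet lid on the table grinder and hold it at half-way

TASK

The small glass jar is in the way on top of the steel table grinder: stand it upright on the round cork coaster and let go of it. Then fit the grinder's bayonet lid (the one with a straight grip bar and two lugs) down into the collar until its flange lies on the collar, and twist it clockwise, seen from above, until the bar points at the round studs half-way to the lock, never as far as the lock click. The ring inside springs back, so finish still gripping the lid and holding it at the half-way studs; leave everything else on the table where it is.

Things in the scene. Friction and masses are not known exactly. Their poses are not given: they have to be found in the camera images.
- grinder: table grinder, fixed to the table by its suction foot: round steel housing, diameter 100 mm (foot 112 mm), 90 mm high, with an open well in its top (free down to z = 60 mm, radius 33 mm under the collar). Origin: centre of its underside, z up; its x axis runs through the two entry notches.
- collar (a point): centre of the collar's flat top (90 mm above the grinder's origin, same axes). The collar is 12 mm thick; its round bore is 48 mm in diameter, with two opposite entry notches on +x and -x, 15 mm wide, reaching out to 33 mm from the axis.
- half_mark (a point): one of the two round studs (45 mm from the axis, on the collar near its edge) that mark half-way: 45 degrees clockwise, seen from above, from the single ribs that mark the notches (start). Double ribs 90 degrees clockwise from the start mark the lock. Each mark is there twice, on opposite sides; all are 3 mm high or less.
- lid: the grinder's steel bayonet lid, 0.16 kg, upright on the table. Origin: centre of its underside, z up. Plug of diameter 44 mm, z = 0 to 22 mm, with two opposite lugs at its foot on +x and -x (10 mm wide, z = 0 to 6 mm, out to 31 mm from the axis); flange of diameter 76 mm, z = 22 to 28 mm. Either way round fits. Seated, the flange lies on the collar and the origin is 68 mm above the grinder's.
- lid_bar (a point): centre of the top of the lid's upright grip bar, 64 mm above the lid's origin. The bar runs along the lid's x axis, right over the lugs: 64 mm long, 16 mm wide (along y), 36 mm high above the flange. Once the lid is seated the lugs are free under the collar and the lid turns clockwise.
- drive_ring (a joint): spring-loaded ring inside the grinder, pushed round by the lid's lugs: rad, 0 at rest, growing as the lid is twisted clockwise. There is about 0.1 rad of free play first, so it reads about 0.1 less than the lid's twist: about 0.68 at half-way. Let go, the spring turns the lid back most of the way: 0.03 N m at the start and 0.11 N m at half-way. The lock click is at 1.15.
- jar: small closed glass jar with a steel screw cap of the same diameter, a straight cylinder of diameter 60 mm and height 68 mm, about 0.18 kg, standing on the grinder's collar over the bore at the start. Origin: centre of its underside, z up.
- coaster: round cork coaster fixed to the table, diameter 104 mm, 5 mm thick. Origin: centre of its underside.
- tiffin: bystander: three-tier steel tiffin carrier, diameter 132 mm, 237 mm high with its handle, clips at the sides. Origin: centre of its underside.
- lunchbox: bystander: closed blue plastic lunchbox, 120 x 172 x 62 mm. Origin: centre of its underside.
- bowl: bystander: green bowl, diameter 116 mm, 50 mm high. Origin: centre of its underside.
- tier_cover: bystander: flat round steel cover of a tiffin tier, diameter 120 mm, with a small ball knob, 41 mm high; not the grinder's lid. Origin: centre of its underside.
- spoon: bystander: steel spoon 170 mm long, lying on the table along its own x axis.
- tumbler: bystander: steel tumbler, diameter 68 mm, 100 mm high. Origin: centre of its underside.
- shaker: bystander: small white salt shaker, diameter 42 mm, 72 mm high. Origin: centre of its underside.
There are look-alikes about, which are no part of the job. Leave any pink look-alike of the jar alone. Leave any yellow look-alike of the lid alone.

How it is judged (in metres and radians):
On the way, in this order (a step that is already met when the one before it is completed fails the run):
1. the jar stands upright on the coaster, released (horizontal distance between jar and coaster below 0.035 m and height (world z) of jar below 0.009 m and angle between jar's own z axis and vertical below 0.1 rad and contact force between the fingers and jar below 0.1 N), for 0.2 s.
2. the lid is seated in the collar at the entry notches, not yet twisted far (z of lid in the frame of grinder between 0.06 and 0.0715 m and horizontal distance between lid and grinder below 0.004 m and angle between lid's own z axis and vertical below 0.07 rad and angle between the x axis of lid and the x axis of grinder, either way round below 0.3 rad), for 0.05 s.
At the end, for the whole second after the job is handed in: Fingers grip the lid (over 2 N), seated in the collar (origin 60 to 71.5 mm above the grinder's, within 4 mm of its axis, tilt < 0.07 rad), twisted clockwise 35 to 55 degrees, ring at 0.40 to 1.0 rad; jar upright, released, on the coaster (centres within 35 mm) (all of step 1 and z of lid in the frame of grinder between 0.06 and 0.0715 m and horizontal distance between lid and grinder below 0.004 m and angle between lid's own z axis and vertical below 0.07 rad and angle between the x axis of lid and the x axis of grinder, either way round between 0.61 and 0.96 rad and value of joint drive_ring between 0.4 and 1 rad and contact force between the fingers and lid above 2 N and linear speed of jar below 0.02 m/s); the arm keeps its last pose, push and grip.
It fails at once if the lid is twisted as far as the lock click (value of joint drive_ring above 1.15 rad).
It fails at once if the jar is tipped over (angle between jar's own z axis and vertical above 0.6 rad).
It fails at once if a bystander is disturbed (moved over 30 mm) (distance of any of tiffin, lunchbox, bowl, tier_cover, spoon, tumbler, shaker from where it was at the start of the episode above 0.03 m).
It also fails if it takes over 70 s, if anything falls off the work surface, if the arm or the gripper's body presses on something with over 40 N, if the wrist force passes 120 N, or if a joint passes its speed limit or range.

ROBOT

A 6-joint arm with a two-finger parallel gripper is mounted at the origin on the work surface. World frame = base frame: x ahead of the robot, y to its left, z up, the work surface at z = 0. Lengths are in mm, angles in rad, forces in N, time in s.
With the tool pointing down it reaches from about 275 to 750 mm from the base axis. Payload 10.2 kg.
Tool frame: the origin (TCP) lies midway between the tips of the shut fingers; the grasp point (between the pads) lies 19 mm behind it; z points along the fingers, y is the direction in which the jaws open and shut (so a half turn about z gives the same grasp; the last joint's range is limited). The gripper opens to 85 mm and grips with 20 to 120 N. Pads are 22 mm wide; open, the fingers measure 114 mm over their backs; the gripper's body (76 mm by 85 mm) begins 54 mm behind the grasp point. The pads swing forward as they close: fully open they stand 13 mm farther back than shut.
Start: joints at [0.988, 0.313, 1.498, -0, 1.331, -0.223], TCP at [184.859, 491.384, 231.294] pointing down, gripper open.
Joint ranges: [-2.94, 2.94], [-0.97, 2.17], [0.19, 2.56], [-1.23, 4.37], [0.02, 3.11], [-2.88, 2.88]. Speed limits (rad/s): [2.39, 2.39, 3.01, 3.14, 3.14, 3.14].

INTERFACE

Orientations are given as a unit quaternion [w, x, y, z].
In Python, from rig import sense, optics, ctrl gives the robot as it stands.
- The arm moves only by the tool play_rows, never from a script. Its argument "plan" is a list of rows, each a list of 7 numbers: the shift along the world's x, y, z in mm, then the turn, a rotation vector about the world's x, y, z in rad, then the opening, from -1 (shut) to 1 (fully open), so that 0 is half open. A call has 1 to 5 rows; each row shifts and turns the pose as measured when the row begins; what a row does not reach is not made up. A row lasts 1/12 s, in which the tool goes at most 41.7 mm and 7.16 degrees, less where a joint would pass 70% of its speed; a pose out of reach is approached as far as the arm can. A call is refused whole if a number of a shift passes 41.7 or a number of a turn 0.125, either way. A call with a gripper value outside its range is refused whole. The fingers move at their own pace and stop on an object; "grip_force" is the grip in N (left out, the last holds). Time passes only in rows, so rows that do not move let the fingers close. It gives the time, the measured TCP pose, the force and the opening at its end, in the units of the state.
- sense(): the state, without advancing time (a new reading comes with each control period).
- optics.capture(name): name is "scene" or "top" or "wrist"; returns a dict with "img" (400x640x3 uint8, blue, green, red), "fx", "fy", "cx", "cy" (pixels), "dist" ([k1, k2, p1, p2, k3] as OpenCV has them; the pictures are not rectified), "world_to_cam" (4x4, takes a point from world to camera coordinates). Camera axes: x right, y up, looking along -z (the intrinsics and any distortion apply to the point x, -y, -z); pixel columns grow to the right and rows downward; lengths in mm; the calibration is good to about 2 mm. A picture is of the moment at which its call begins. There is no depth.
- ctrl.finish_job(): hands the job in, once; it reports no verdict.
The state is a dict: "time_s": time; "joints": joint angles; "dq": joint speeds; "tau": joint torques, N m; "eef_pos": TCP position; "ee_rot": TCP orientation; "force": force on the tool from outside, world axes, zero at the start; "wrist_torque": the same for the moment, N m; "grip_width": opening from 0.0 (shut) to 1.0 (fully open).
Only numpy, scipy, OpenCV 4.12 (cv2) and the standard library are available. Lean on these libraries where they do the work, as an engineer would, in place of code of your own. Each camera call takes 0.05 s, during which the arm holds its last target. There are 200 camera calls.

## Working session

There is one attempt and no reset: what is moved stays moved. The work goes in short steps, Python scripts to look and compute and a tool call to move; the robot and the scene stay as the last step left them, time stands still between calls to the robot, and variables do not carry over. Pictures are saved under pics/ and viewed, about 8 in all and at most 12, crops included, and the job is handed in when it is done.

Besides the shell and the picture viewer there is one more tool, called after ">>>" as name([rows], argument=value, ...), one row to a line, values as JSON. play_rows: Moves the arm, as the interface text tells. Its arguments: {"type":"object","properties":{"plan":{"type":"array"},"grip_force":{"type":"number"}},"required":["plan"]}

```bash
ls; mkdir -p pics
cat > h.py <<'E'
import numpy as np, cv2
from rig import sense, optics, ctrl
def cap(n):
    return optics.capture(n)
def K(c): return np.array([[c['fx'],0,c['cx']],[0,c['fy'],c['cy']],[0,0,1.]])
def ray(c,uv,z):
    "pixels -> world points on plane z"
    uv=np.asarray(uv,float).reshape(-1,1,2)
    n=cv2.undistortPoints(uv,K(c),np.array(c['dist'],float)).reshape(-1,2)
    d=np.c_[n[:,0],-n[:,1],-np.ones(len(n))]
    T=np.array(c['world_to_cam']);R=T[:3,:3];o=-R.T@T[:3,3]
    d=d@R
    return o+d*((z-o[2])/d[:,2])[:,None]
def proj(c,P):
    P=np.asarray(P,float).reshape(-1,3);T=np.array(c['world_to_cam'])
    q=P@T[:3,:3].T+T[:3,3];q=q*[1,-1,-1]
    return cv2.projectPoints(q,np.zeros(3),np.zeros(3),K(c),np.array(c['dist'],float))[0].reshape(-1,2)
E
python3 - <<'E'
from h import *
import pickle
for n in ['scene','top']:
    c=cap(n);pickle.dump(c,open(n+'.pkl','wb'));cv2.imwrite(f'pics/{n}0.png',c['img']);T=np.array(c['world_to_cam']);print(n,-T[:3,:3].T@T[:3,3],c['fx'])
print(sense())
E
```

```text
pics
scene [1261.70767203  789.05509362 1043.95090061] 493.42345276598735
top [ 506.09970521  -27.79393363 1144.4362644 ] 383.72200313911156
{'time_s': 0.1, 'joints': array([ 9.87620127e-01,  3.13390105e-01,  1.49836421e+00, -1.29622005e-05,
        1.33099893e+00, -2.23428333e-01]), 'dq': array([-0.00056836, -0.00021762, -0.00203895, -0.00190145,  0.00108627,
        0.00059643]), 'tau': array([ 1.49423588e-03, -4.12898362e+01, -2.60140175e+01, -2.47195803e-04,
        3.05012392e-03,  3.02128647e-06]), 'eef_pos': array([184.71770837, 491.18354823, 230.7931532 ]), 'ee_rot': array([-2.21953004e-04,  1.78903994e-01,  9.83866365e-01, -5.36211720e-04]), 'force': array([-0.28921431,  0.09946836, -0.36121704]), 'wrist_torque': array([ 0.00257087, -0.04693607, -0.04160583]), 'grip_width': 1.001549826688398}
```

View pics/top0.png

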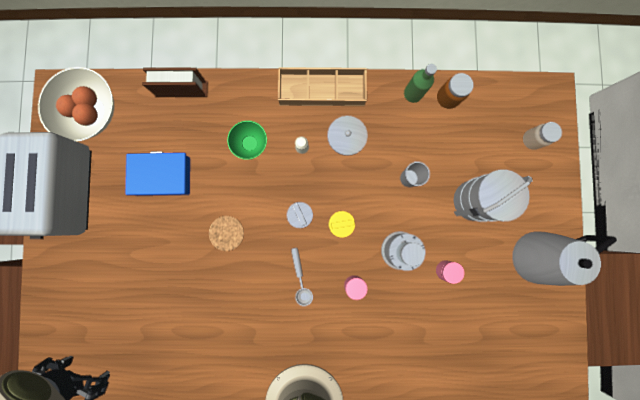

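View pics/scene0.png

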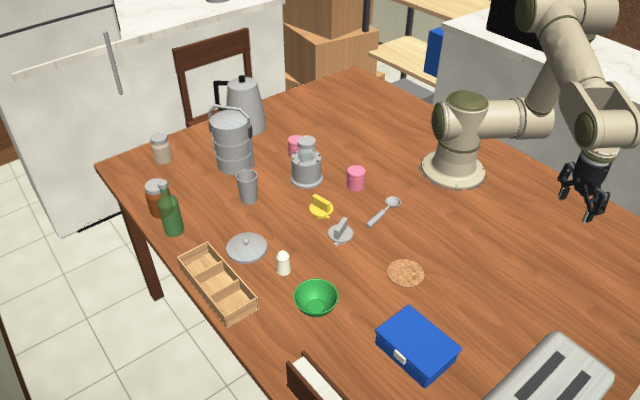

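Top view: the jar is on the grinder at (410,254), with pink look-alikes at (356,288) and (452,272). The steel lid with the bar is at (300,215), and the yellow look-alike is at (342,224). The tier cover with its knob is at (347,135), the coaster at (226,233). I choose the grey jar and the grey bar lid, and check both in one crop.

Run:
```python
from h import *
import pickle
t=pickle.load(open('top.pkl','rb'));s=pickle.load(open('scene.pkl','rb'))
r=lambda i,x,y:cv2.resize(i[y-25:y+25,x-32:x+32],(400,300),interpolation=cv2.INTER_CUBIC)
a=np.hstack([r(t['img'],404,251),r(t['img'],300,214)]);b=np.hstack([r(s['img'],307,165),r(s['img'],341,230)])
cv2.imwrite('pics/crop1.png',np.vstack([a,b]))
hsv=cv2.cvtColor(t['img'],cv2.COLOR_BGR2HSV)
# grey parts
m=((hsv[...,1]<60)&(hsv[...,2]>60)).astype(np.uint8)
n,l,st,ce=cv2.connectedComponentsWithStats(m)
for i in range(1,n):
    if st[i,4]>60 and 150<ce[i][1]<300: print(st[i],ce[i])
```

```text
[400 161  30  26 568] [415.18133803 174.38204225]
[ 454  170   78   52 3154] [493.05707039 196.50158529]
[287 202  26  26 544] [299.38419118 214.60294118]
[ 381  231   44   40 1360] [402.77941176 250.85441176]
[ 513  232   88   53 3794] [555.2032156  259.07274644]
[  0 244  24  18 389] [ 10.71722365 251.94087404]
[291 248  22  58 459] [300.65141612 281.74074074]
```

View pics/crop1.png

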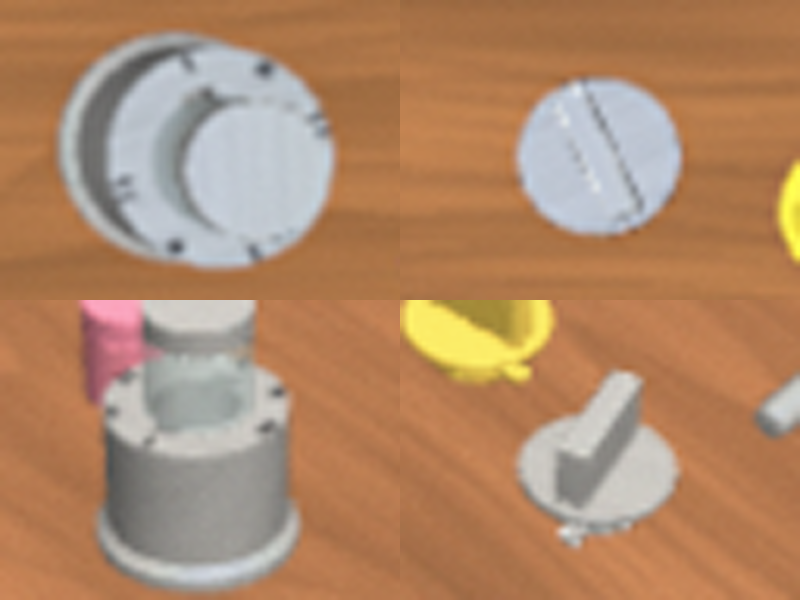

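Run:
```python
from h import *
import pickle
t=pickle.load(open('top.pkl','rb'));s=pickle.load(open('scene.pkl','rb'))
g=lambda P,o:(np.array(P)+.5)/6.25-.5+o
gp=ray(t,g([(187,62),(253,252),(264,68),(176,245),(320,125),(125,188)],(372,226)),92)
print('grinder ctr',gp.mean(0)); d=gp[0]-gp[1]; print('notch ang',np.arctan2(d[1],d[0]),[np.arctan2(*(gp[i]-gp[i+1])[[1,0]]) for i in (2,4)], np.linalg.norm(d))
print('jar top',ray(t,g([(262,168)],(372,226)),158))
lp=ray(t,g([(580,85),(640,210)],(268-64,189)),64);d=lp[1]-lp[0];print('bar',lp,np.arctan2(d[1],d[0]))
print('lid',ray(t,g([(600,157)],(268-64,189)),28))
hsv=cv2.cvtColor(t['img'],cv2.COLOR_BGR2HSV)
print('coaster px by fit')
sub=t['img'][210:258,200:252].astype(int)
m=((hsv[...,2]>150)&(hsv[...,1]<150)&(hsv[...,1]>60)).astype(np.uint8);m[:, :200]=0;m[:,252:]=0;m[:210]=0;m[258:]=0
ys,xs=np.nonzero(cv2.morphologyEx(m,cv2.MORPH_OPEN,np.ones((2,2))));print(len(xs),xs.min(),xs.max(),ys.min(),ys.max())
print('coaster',ray(t,[(226,233)],5),ray(t,[((xs.min()+xs.max())/2,(ys.min()+ys.max())/2)],5))
for n,px in dict(pink1=(356,288),pink2=(452,272),yellow=(342,224),tumbler=(415,174),spoonhead=(304,297),spoonend=(295,250)).items(): print(n,ray(t,[px],5 if 'sp' in n else 60)[0].round())
```

```text
grinder ctr [ 444.18224311 -281.65501524   92.        ]
notch ang 0.3265417572624882 [np.float64(-0.4770001844748373), np.float64(-1.263958762349239)] 87.3269363149161
jar top [[ 443.36242997 -282.63525816  158.        ]]
bar [[578.01478756  22.74356085  64.        ]
 [521.76989093  -4.59304322  64.        ]] -2.6891848557444047
lid [[546.86426612  14.90318372  28.        ]]
coaster px by fit
2330 201 252 211 258
coaster [[489.92764582 233.11864931   5.        ]] [[485.5128549  231.55266216   5.        ]]
pink1 [ 338. -145.   60.]
pink2 [ 382. -417.   60.]
yellow [ 517. -106.   60.]
tumbler [ 660. -316.   60.]
spoonhead [304.   2.   5.]
spoonend [441.  29.   5.]
```

The crop confirms the choice: the grey glass jar is over the bore (collar ribs, studs and double ribs are clear), and the grey lid has the straight bar and lugs. Estimates: grinder (444,-282) with notches at 0.314 rad, lid (547,15) with its bar at 0.45 rad, coaster (490,233). I move towards the jar.

>>> play_rows([
  [13, -39, 0, 0, 0, 0, 1],
  [13, -39, 0, 0, 0, 0, 1],
  [13, -39, 0, 0, 0, 0, 1],
  [13, -39, 0, 0, 0, 0, 1],
  [13, -39, 0, 0, 0, 0, 1],
])

```text
time_s: 0.52
eef_pos: [247.1, 294.7, 227.4]
ee_rot: [-0.002, 0.174, 0.985, -0.002]
force: [1.6, 0.2, 0.2]
grip_width: 1.004
```

>>> play_rows([
  [13, -39, 0, 0, 0, 0, 1],
  [13, -39, 0, 0, 0, 0, 1],
  [13, -39, 0, 0, 0, 0, 1],
  [13, -39, 0, 0, 0, 0, 1],
  [13, -39, 0, 0, 0, 0, 1],
])

```text
time_s: 0.93
eef_pos: [309.4, 95.8, 226.9]
ee_rot: [-0.001, 0.172, 0.985, -0.002]
force: [2.0, 1.1, 0.4]
grip_width: 1.0
```

>>> play_rows([
  [13, -39, 0, 0, 0, 0, 1],
  [13, -39, 0, 0, 0, 0, 1],
  [13, -39, 0, 0, 0, 0, 1],
  [13, -39, 0, 0, 0, 0, 1],
  [13, -39, 0, 0, 0, 0, 1],
])

```text
time_s: 1.35
eef_pos: [371.7, -103.5, 227.1]
ee_rot: [-0.0, 0.173, 0.985, -0.002]
force: [1.4, 1.3, 0.5]
grip_width: 1.004
```

>>> play_rows([
  [15, -36, 0, 0, 0, 0, 1],
  [15, -36, 0, 0, 0, 0, 1],
  [15, -36, 0, 0, 0, 0, 1],
  [15, -36, 0, 0, 0, 0, 1],
  [12, -33, 0, 0, 0, 0, 1],
])

```text
time_s: 1.77
eef_pos: [444.1, -291.5, 225.5]
ee_rot: [-0.001, 0.175, 0.984, -0.001]
force: [-0.4, 0.0, 0.5]
grip_width: 1.004
```

Run:
```python
from h import *
import pickle
c=cap('wrist');pickle.dump(c,open('w.pkl','wb'));cv2.imwrite('pics/w1.png',c['img'])
s=sense();print(s['eef_pos'],s['ee_rot'],s['joints'])
T=np.array(c['world_to_cam']);print(-T[:3,:3].T@T[:3,3])
print(proj(c,[[443.5,-282.5,158],[444,-282,90]]))
```

```text
[ 444.91047547 -296.46348427  224.53209071] [-9.03410782e-04  1.76863852e-01  9.84232848e-01 -2.01565180e-03] [-0.80494834  0.33928555  1.47943225 -0.00446189  1.32197449 -2.01904864]
[ 375.78156527 -266.41779783  367.84882957]
[[337.74224242 204.86068384]
 [335.88619751 183.18294556]]
```

View pics/w1.png

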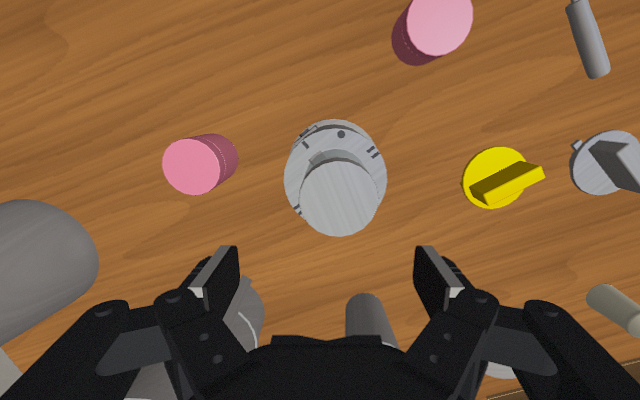

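The wrist view shows the jar top centred near (338,198). The collar stud is at (341,134), and the rib and double rib are at (305,144) and (374,152). The arm coasted about 14 mm too far in -y.

Run:
```python
from h import *
import pickle
c=pickle.load(open('w.pkl','rb'))
im=c['img'][120:245,270:400]
g=cv2.cvtColor(im,cv2.COLOR_BGR2GRAY)
cs=cv2.HoughCircles(cv2.resize(g,None,fx=3,fy=3,interpolation=cv2.INTER_CUBIC),cv2.HOUGH_GRADIENT,1,30,param1=80,param2=25,minRadius=100,maxRadius=165)
for x,y,r in cs[0][:4]:
    p=(270+(x+.5)/3-.5,120+(y+.5)/3-.5); print(p,r/3,ray(c,[p],158)[0],ray(c,[p],90)[0])
print(proj(c,[[444+45*np.cos(a),-282+45*np.sin(a),92] for a in .314+np.pi/4*np.arange(8)]).round(1))
print(ray(c,[(341,134),(305,144),(374,152)],91))
print(sense()['eef_pos'])
```

```text
(np.float32(337.5), np.float32(196.83334)) 39.666668 [ 437.53475428 -280.5710007   158.        ] [ 457.54542987 -285.15724403   90.        ]
(np.float32(335.83334), np.float32(180.83333)) 52.966663 [ 425.62785038 -277.62843073  158.        ] [ 441.78017963 -281.26115548   90.        ]
(np.float32(333.5), np.float32(164.5)) 45.86667 [ 413.69836345 -275.14563902  158.        ] [ 425.98502848 -277.97383302   90.        ]
(np.float32(328.83334), np.float32(173.5)) 50.63333 [ 418.73623198 -280.55244741  158.        ] [ 432.65538198 -285.13267868   90.        ]
[[363.6 218.2]
 [382.1 189.1]
 [374.1 154.8]
 [342.2 136.5]
 [306.3 146.7]
 [289.3 178.3]
 [299.9 211. ]
 [330.2 226.8]]
[[ 401.4941111  -261.85289616   91.        ]
 [ 398.54862819 -296.26934036   91.        ]
 [ 427.76092287 -238.37206748   91.        ]]
[ 444.91047547 -296.46348427  224.53209071]
```

>>> play_rows([
  [-4, 14, 0, 0, 0, 0, 1],
  [0, 0, 0, 0, 0, 0, 1],
  [0, 0, -10, 0, 0, 0, 1],
])

```text
time_s: 2.07
eef_pos: [441.0, -284.6, 213.4]
ee_rot: [-0.001, 0.178, 0.984, -0.002]
force: [-0.1, -0.1, 0.4]
grip_width: 0.996
```

>>> play_rows([
  [0, 2, -25, 0, 0, 0, 1],
  [0, 0, -25, 0, 0, 0, 1],
  [0, 0, -25, 0, 0, 0, 1],
  [0, 0, -18, 0, 0, 0, 1],
  [0, 0, 0, 0, 0, 0, 1],
])

```text
time_s: 2.48
eef_pos: [439.4, -277.1, 114.8]
ee_rot: [-0.001, 0.176, 0.984, -0.002]
force: [-0.8, 0.2, -0.8]
grip_width: 1.003
```

>>> play_rows([
  [0, 0, 0, 0, 0, 0, 0],
  [0, 0, 0, 0, 0, 0, -0.2],
  [0, 0, 0, 0, 0, 0, -0.2],
  [0, 0, 0, 0, 0, 0, -0.2],
  [0, 0, 0, 0, 0, 0, -0.2],
], grip_force=30)

```text
time_s: 2.9
eef_pos: [440.1, -276.2, 118.0]
ee_rot: [0.0, 0.175, 0.985, -0.003]
force: [0.1, -0.1, -0.3]
grip_width: 0.698
```

>>> play_rows([
  [0, 0, 0, 0, 0, 0, -0.5],
  [0, 0, 0, 0, 0, 0, -0.5],
  [0, 0, 0, 0, 0, 0, -0.5],
  [0, 0, 8, 0, 0, 0, -0.5],
  [0, 0, 15, 0, 0, 0, -0.5],
], grip_force=35)

```text
time_s: 3.32
eef_pos: [439.4, -275.5, 140.8]
ee_rot: [-0.001, 0.175, 0.985, -0.002]
force: [-0.3, 1.0, -0.5]
grip_width: 0.693
```

Run:
```python
from h import *
s=sense();print(s['eef_pos'],s['force'],s['grip_width'])
a=cap('scene');b=cap('top')
print(sense()['eef_pos'])
r=lambda i,x,y:cv2.resize(i[y-38:y+38,x-48:x+48],(480,380),interpolation=cv2.INTER_CUBIC)
cv2.imwrite('pics/c2.png',np.vstack([r(a['img'],307,155)]))
```

```text
[ 439.39427511 -275.5305598   140.78531209] [-0.27644075  0.99369183 -0.47264547] 0.693151113416256
[ 440.69846458 -276.7260513   143.35166065]
```

View pics/c2.png

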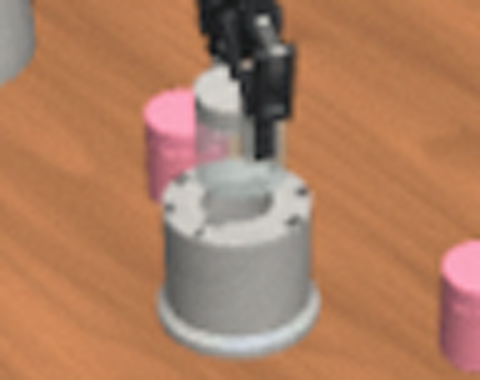

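The jar is lifted upright and clear of the collar. I carry it to the coaster.

>>> play_rows([
  [0, 8, 10, 0, 0, 0, -0.5],
  [3, 20, 10, 0, 0, 0, -0.5],
  [3, 30, 5, 0, 0, 0, -0.5],
  [3, 35, 0, 0, 0, 0, -0.5],
  [3, 35, 0, 0, 0, 0, -0.5],
], grip_force=45)

```text
time_s: 3.83
eef_pos: [451.8, -147.9, 170.4]
ee_rot: [0.002, 0.179, 0.984, -0.004]
force: [0.6, -0.8, -2.2]
grip_width: 0.692
```

>>> play_rows([
  [4, 35, 0, 0, 0, 0, -0.5],
  [4, 35, 0, 0, 0, 0, -0.5],
  [4, 35, 0, 0, 0, 0, -0.5],
  [4, 35, 0, 0, 0, 0, -0.5],
  [4, 35, 0, 0, 0, 0, -0.5],
])

```text
time_s: 4.25
eef_pos: [469.6, 37.7, 172.6]
ee_rot: [0.003, 0.18, 0.984, -0.004]
force: [1.3, 0.6, -1.6]
grip_width: 0.695
```

>>> play_rows([
  [4, 35, 0, 0, 0, 0, -0.5],
  [4, 35, 0, 0, 0, 0, -0.5],
  [4, 35, 0, 0, 0, 0, -0.5],
  [4, 30, 0, 0, 0, 0, -0.5],
  [4, 20, 0, 0, 0, 0, -0.5],
])

```text
time_s: 4.67
eef_pos: [486.1, 205.5, 174.6]
ee_rot: [0.003, 0.178, 0.984, -0.004]
force: [0.3, -0.7, -1.8]
grip_width: 0.695
```

>>> play_rows([
  [4, 15, 0, 0, 0, 0, -0.5],
  [0, 5, 0, 0, 0, 0, -0.5],
  [0, 0, -20, 0, 0, 0, -0.5],
  [0, 0, -30, 0, 0, 0, -0.5],
  [0, 0, -30, 0, 0, 0, -0.5],
])

```text
time_s: 5.08
eef_pos: [490.5, 233.2, 99.3]
ee_rot: [0.009, 0.175, 0.985, -0.001]
force: [0.3, 0.3, -1.4]
grip_width: 0.693
```

Run:
```python
from h import *
b=cap('top');s=sense();print(s['eef_pos'],s['force'])
cv2.imwrite('pics/t2.png',cv2.resize(b['img'][180:280,170:290],(720,600),interpolation=cv2.INTER_CUBIC))
```

```text
[487.51692678 232.22248109  93.25846147] [-3.05089312 -0.13542695 -8.67715804]
```

View pics/t2.png

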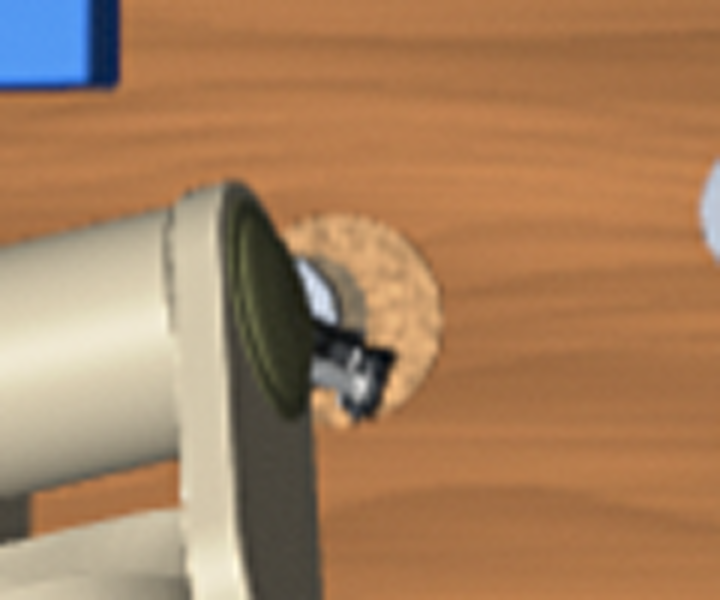

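>>> play_rows([
  [0, 0, -20, 0, 0, 0, -0.5],
  [0, 0, -20, 0, 0, 0, -0.5],
  [0, 0, -8, 0, 0, 0, -0.5],
  [0, 0, -2, 0, 0, 0, -0.5],
  [0, 0, -2, 0, 0, 0, -0.5],
])

```text
time_s: 5.55
eef_pos: [486.2, 230.8, 41.6]
ee_rot: [0.003, 0.176, 0.984, -0.003]
force: [0.9, -0.7, -0.5]
grip_width: 0.689
```

>>> play_rows([
  [1, 1, -4, 0, 0, 0, -0.5],
  [0, 0, -3, 0, 0, 0, -0.5],
  [0, 0, -3, 0, 0, 0, -0.5],
])

```text
time_s: 5.8
eef_pos: [489.0, 232.1, 34.2]
ee_rot: [0.006, 0.176, 0.984, -0.002]
force: [-0.1, -0.1, -1.3]
grip_width: 0.691
```

>>> play_rows([
  [0, 0, -2, 0, 0, 0, -0.5],
  [0, 0, -2, 0, 0, 0, -0.5],
])

```text
time_s: 5.97
eef_pos: [489.8, 232.2, 30.9]
ee_rot: [0.007, 0.176, 0.984, -0.002]
force: [-0.5, -5.5, 18.3]
grip_width: 0.693
```

>>> play_rows([
  [0, 0, 1.5, 0, 0, 0, -0.5],
  [0, 0, 0, 0, 0, 0, 0.6],
  [0, 0, 0, 0, 0, 0, 1],
  [0, 0, 0, 0, 0, 0, 1],
  [0, 0, 0, 0, 0, 0, 1],
])

```text
time_s: 6.38
eef_pos: [490.5, 232.3, 33.3]
ee_rot: [0.008, 0.176, 0.984, -0.002]
force: [1.4, 0.2, 0.2]
grip_width: 0.999
```

>>> play_rows([
  [0, 0, 10, 0, 0, 0, 1],
  [0, 0, 25, 0, 0, 0, 1],
  [0, 0, 35, 0, 0, 0, 1],
  [0, 0, 35, 0, 0, 0, 1],
  [0, 0, 35, 0, 0, 0, 1],
])

```text
time_s: 6.8
eef_pos: [485.6, 231.1, 173.8]
ee_rot: [0.001, 0.176, 0.984, -0.005]
force: [0.9, 0.6, 0.1]
grip_width: 1.003
```

>>> play_rows([
  [0, -15, 30, 0, 0, 0.1, 1],
  [5, -35, 10, 0, 0, 0.1, 0.5],
  [5, -35, 0, 0, 0, 0.1, 0.2],
  [8, -35, 0, 0, 0, 0.1, 0.2],
  [8, -35, 0, 0, 0, 0.1, 0.2],
])

```text
time_s: 7.22
eef_pos: [512.2, 76.8, 229.9]
ee_rot: [0.011, -0.088, 0.996, -0.002]
force: [0.5, 0.2, -0.1]
grip_width: 0.598
```

Run:
```python
from h import *
b=cap('top');s=sense();print(s['eef_pos'],s['ee_rot'],s['force'])
a=cap('scene')
r=lambda i,x,y:cv2.resize(i[y-30:y+30,x-36:x+36],(360,300),interpolation=cv2.INTER_CUBIC)
cv2.imwrite('pics/t3.png',np.hstack([r(b['img'],226,233),r(a['img'],405,265)]))
```

```text
[513.62964408  71.26593508 229.81976936] [ 0.01150234 -0.09179908  0.99570719 -0.00279658] [ 1.28301743 -5.53727794  0.4617759 ]
```

View pics/t3.png

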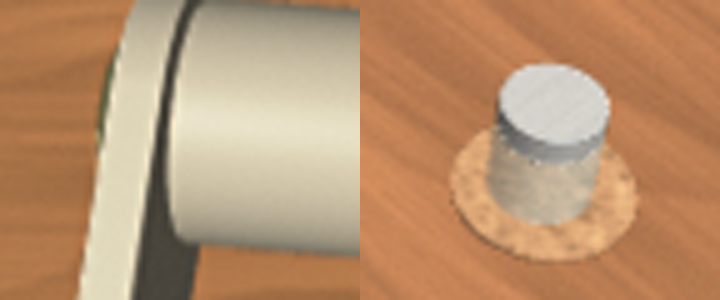

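The jar stands upright and released on the coaster. Next I go above the lid, levelling the tool and matching the bar's yaw.

```bash
cat >> h.py <<'E'
from scipy.spatial.transform import Rotation as Ro
def to(pos,yaw):
    "remaining shift and rotvec to reach pos with jaw yaw, pointing down"
    s=sense();q=s['ee_rot'];R=Ro.from_quat([*q[1:],q[0]]).as_matrix()
    y=np.array([np.cos(yaw),np.sin(yaw),0]);z=np.array([0,0,-1.]);D=np.c_[np.cross(y,z),y,z]
    print('pos',s['eef_pos'].round(1),'d',(np.array(pos)-s['eef_pos']).round(1),'rot',Ro.from_matrix(D@R.T).as_rotvec().round(4),'F',s['force'].round(1),'M',s['wrist_torque'].round(2),'w',round(s['grip_width'],3),'q6',s['joints'][5].round(2),'yaw',np.arctan2(R[1,1],R[0,1]).round(4),'tilt',np.arccos(-R[2,2]).round(4),'t',s['time_s'])
E
python3 -c "
from h import *
to((547,15,180),2.023)"
```

```text
pos [513.   74.  229.4] d [ 34.  -59.  -49.4] rot [-0.0011  0.0225  0.2816] F [-0.8  0.6  0.2] M [-0.01  0.01 -0.05] w 0.601 q6 -1.82 yaw 1.7413 tilt 0.0224 t 7.3167
```

>>> play_rows([
  [10, -18, -15, 0, 0.007, 0.09, 0.2],
  [10, -18, -15, 0, 0.007, 0.09, 0.2],
  [10, -18, -15, 0, 0.007, 0.09, 0.2],
  [3, -4, -4, 0, 0, 0, 0.2],
  [0, 0, 0, 0, 0, 0, 0.2],
])

```text
time_s: 7.73
eef_pos: [546.8, 14.4, 182.8]
ee_rot: [0.003, -0.221, 0.975, 0.001]
force: [-1.1, -0.2, -0.1]
grip_width: 0.599
```

Run:
```python
from h import *
import pickle
to((547,15,180),2.023)
c=cap('wrist');to((547,15,180),2.023)
pickle.dump(c,open('w2.pkl','wb'));cv2.imwrite('pics/w2.png',c['img']);print(proj(c,[[547,15,28],[547,15,64]]))
```

```text
pos [546.8  14.4 182.8] d [ 0.2  0.6 -2.8] rot [-0.0031  0.0052  0.0067] F [-1.1 -0.2 -0.1] M [-0.03  0.   -0.01] w 0.599 q6 -2.21 yaw 2.0163 tilt 0.0061 t 7.7333
pos [546.7  14.8 183.2] d [ 0.3  0.2 -3.2] rot [-0.003   0.0056  0.0062] F [-0.  -0.3 -1. ] M [-0.04  0.06  0.  ] w 0.6 q6 -2.21 yaw 2.0168 tilt 0.0063 t 7.7833
[[326.12074792 181.2272024 ]
 [326.15737504 190.77967941]]
```

View pics/w2.png

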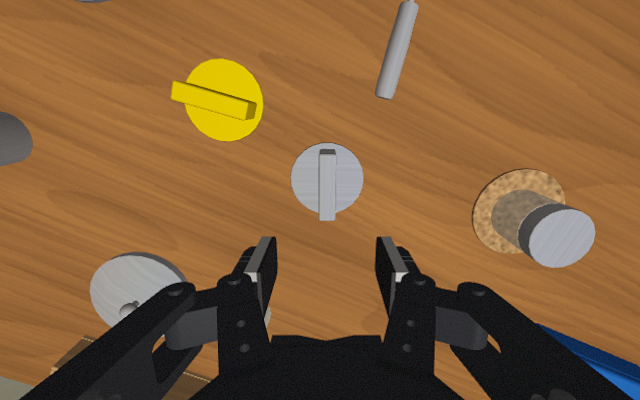

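The bar lid is at (327,179), with its bar almost vertical in the image and so aligned with the tool. I refine with edges.

Run:
```python
from h import *
import pickle
c=pickle.load(open('w2.pkl','rb'))
hsv=cv2.cvtColor(c['img'],cv2.COLOR_BGR2HSV)
roi=np.zeros((400,640),np.uint8);roi[135:225,285:370]=1
m=((hsv[...,1]<70)&(hsv[...,2]>60)).astype(np.uint8)*roi
n,l,st,ce=cv2.connectedComponentsWithStats(m);i=1+st[1:,4].argmax();k=(l==i).astype(np.uint8)
cnt=max(cv2.findContours(k,0,1)[0],key=cv2.contourArea)[:,0]
p=cnt[(cnt[:,1]<205)].astype(float)
(x,y),ax,an=cv2.fitEllipse(p.astype(np.float32));print('flange',x,y,ax,ray(c,[(x,y)],28))
g=cv2.cvtColor(c['img'],cv2.COLOR_BGR2GRAY).astype(float)
L=[];Rr=[]
for v in range(160,217,4):
    row=np.convolve(g[v,308:348],[1,0,-1],'same');print(v,308+np.argsort(-abs(row[2:-2]))[:4]+2, np.sort(-abs(row[2:-2]))[:4].astype(int))
```

```text
flange 326.7660827636719 177.70074462890625 (70.17298126220703, 72.08045959472656) [[543.3370544   13.98669872  28.        ]]
160 [318 320 317 319] [-40 -38 -28 -20]
164 [320 318 317 337] [-39 -39 -29 -21]
168 [320 318 317 319] [-42 -39 -38 -38]
172 [320 318 317 319] [-45 -44 -40 -35]
176 [320 318 317 319] [-42 -40 -37 -36]
180 [320 317 318 319] [-40 -38 -38 -37]
184 [318 317 320 319] [-43 -40 -39 -36]
188 [317 318 320 319] [-40 -38 -37 -35]
192 [320 318 317 319] [-39 -39 -36 -30]
196 [318 320 317 319] [-36 -35 -34 -32]
200 [320 318 319 317] [-37 -33 -32 -30]
204 [320 319 318 317] [-34 -32 -28 -27]
208 [345 320 318 317] [-42 -34 -33 -33]
212 [336 337 319 320] [-42 -40 -36 -32]
216 [319 335 334 320] [-59 -55 -36 -32]
```

>>> play_rows([
  [-2, 0, -30, 0, 0.005, 0, 0],
  [0, 0, -35, 0, 0, 0, -0.2],
  [0, 0, -35, 0, 0, 0, -0.2],
  [0, 0, -25, 0, 0, 0, -0.2],
  [0, 0, -10, 0, 0, 0, -0.2],
])

```text
time_s: 8.2
eef_pos: [546.2, 20.4, 52.9]
ee_rot: [0.008, -0.218, 0.976, -0.001]
force: [-0.2, 0.8, -0.1]
grip_width: 0.403
```

```bash
python3 -c "
from h import *
to((545,14.3,34),2.017)"
```

```text
pos [546.2  20.4  52.9] d [ -1.2  -6.1 -18.9] rot [-0.0012  0.0166  0.0071] F [-0.2  0.8 -0.1] M [ 0.02  0.05 -0.  ] w 0.403 q6 -2.19 yaw 2.0099 tilt 0.0166 t 8.2
```

>>> play_rows([
  [-1, -6, -2, 0, 0.015, 0.005, -0.2],
  [0, 0, -8, 0, 0, 0, -0.2],
  [0, 0, -6, 0, 0, 0, -0.2],
  [0, 0, -2, 0, 0, 0, -0.2],
])

```text
time_s: 8.53
eef_pos: [546.2, 15.9, 37.2]
ee_rot: [0.002, -0.22, 0.975, -0.0]
force: [0.1, -0.8, 0.4]
grip_width: 0.399
```

```bash
python3 -c "
from h import *
to((545,14.3,34),2.017)"
```

```text
pos [546.2  15.9  37.2] d [-1.2 -1.6 -3.2] rot [-0.0007  0.0038  0.0023] F [ 0.1 -0.8  0.4] M [0.02 0.02 0.  ] w 0.399 q6 -2.2 yaw 2.0147 tilt 0.0038 t 8.5333
```

>>> play_rows([
  [-1, -1, -3, 0, 0.003, 0.002, -0.3],
  [0, 0, 0, 0, 0, 0, -0.8],
  [0, 0, 0, 0, 0, 0, -0.8],
  [0, 0, 0, 0, 0, 0, -0.9],
  [0, 0, 0, 0, 0, 0, -0.9],
], grip_force=60)

```text
time_s: 8.95
eef_pos: [546.5, 14.6, 36.3]
ee_rot: [0.002, -0.221, 0.975, -0.0]
force: [-0.1, -0.0, -0.8]
grip_width: 0.178
```

```bash
python3 -c "
from h import *
to((545,14.3,34),2.017)"
```

```text
pos [546.5  14.6  36.3] d [-1.5 -0.3 -2.3] rot [-0.      0.0046  0.001 ] F [-0.1 -0.  -0.8] M [ 0.   -0.01  0.  ] w 0.178 q6 -2.2 yaw 2.016 tilt 0.0046 t 8.95
```

The lid is gripped (opening about 15 mm, against a 16 mm bar). I lift it and carry it towards the grinder.

>>> play_rows([
  [0, 0, 10, 0, 0, 0, -0.9],
  [0, 0, 25, 0, 0, 0, -0.9],
  [0, 0, 35, 0, 0, 0, -0.9],
  [0, 0, 35, 0, 0, 0, -0.9],
  [-3, -10, 30, 0, 0, -0.02, -0.9],
])

```text
time_s: 9.37
eef_pos: [538.9, 6.3, 172.7]
ee_rot: [-0.004, -0.211, 0.977, 0.003]
force: [0.6, 0.2, 0.2]
grip_width: 0.176
```

>>> play_rows([
  [-8, -25, 10, 0, 0, -0.02, -0.9],
  [-11, -32, 0, 0, 0, -0.02, -0.9],
  [-11, -32, 0, 0, 0, -0.02, -0.9],
  [-11, -32, 0, 0, 0, -0.02, -0.9],
  [-11, -32, 0, 0, 0, -0.02, -0.9],
])

```text
time_s: 9.78
eef_pos: [487.8, -148.3, 196.4]
ee_rot: [0.005, -0.164, 0.986, -0.002]
force: [0.4, -1.3, -2.4]
grip_width: 0.176
```

```bash
python3 -c "
from h import *
to((442,-281,185),1.885)"
```

```text
pos [ 487.8 -148.3  196.4] d [ -45.8 -132.7  -11.4] rot [ 0.0024  0.0099 -0.016 ] F [ 0.4 -1.3 -2.4] M [-0.01 -0.    0.03] w 0.176 q6 -2.43 yaw 1.901 tilt 0.0102 t 9.7833
```

>>> play_rows([
  [-4, -30, 0, 0, 0.003, -0.004, -0.9],
  [-4, -30, 0, 0, 0.003, -0.004, -0.9],
  [-4, -30, 0, 0, 0.003, -0.004, -0.9],
  [-3, -20, 0, 0, 0, -0.004, -0.9],
  [0, -4, 0, 0, 0, 0, -0.9],
])

```text
time_s: 10.2
eef_pos: [468.3, -272.0, 201.4]
ee_rot: [0.001, -0.153, 0.988, -0.003]
force: [0.4, 0.1, -0.7]
grip_width: 0.177
```

>>> play_rows([
  [0, 0, 0, 0, 0, 0, -0.9],
  [0, 0, 0, 0, 0, 0, -0.9],
])

```text
time_s: 10.37
eef_pos: [468.0, -272.5, 202.3]
ee_rot: [0.001, -0.152, 0.988, -0.003]
force: [0.2, -0.4, -0.9]
grip_width: 0.177
```

Run:
```python
from h import *
import pickle
to((442,-281,185),1.885)
c=cap('wrist');to((442,-281,185),1.885)
t=cap('top')
pickle.dump((c,t),open('w3.pkl','wb'))
cv2.imwrite('pics/w3.png',cv2.resize(c['img'][90:290,200:460],(780,600),interpolation=cv2.INTER_CUBIC))
print(proj(c,[[442+45*np.cos(a),-281.5+45*np.sin(a),92] for a in .314+np.pi/4*np.arange(8)]).round(1))
```

```text
pos [ 468.  -272.5  202.3] d [-26.   -8.5 -17.3] rot [0.0062 0.0039 0.0094] F [ 0.2 -0.4 -0.9] M [-0.01 -0.04  0.02] w 0.177 q6 -2.62 yaw 1.8756 tilt 0.0073 t 10.3667
pos [ 468.1 -272.2  202.3] d [-26.1  -8.8 -17.3] rot [0.0062 0.004  0.0088] F [-0.9  1.  -1.2] M [-0.04  0.06  0.05] w 0.177 q6 -2.62 yaw 1.8762 tilt 0.0074 t 10.4167
[[326.3 212.1]
 [361.8 197.9]
 [378.  162.5]
 [363.8 124.7]
 [325.3 108.5]
 [287.2 125.4]
 [273.7 163.3]
 [290.6 198.4]]
```

View pics/w3.png

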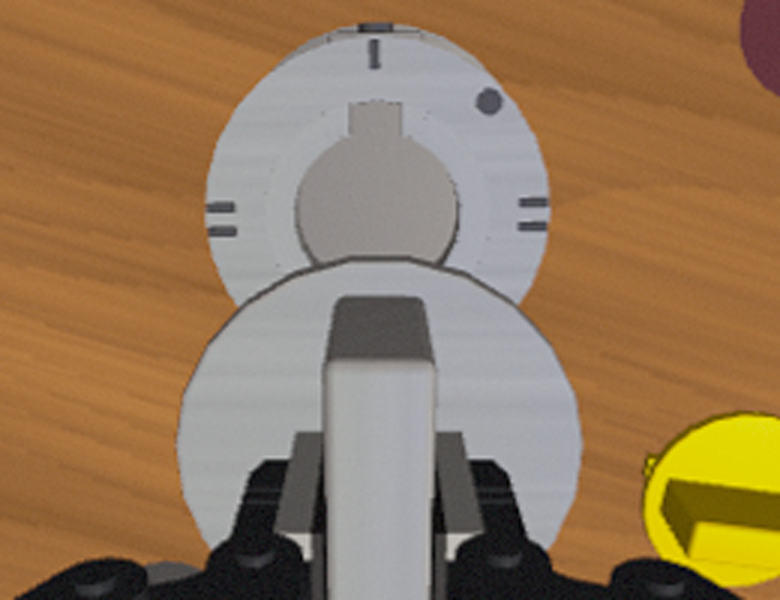

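The wrist crop shows the collar rib (374,54), stud (489,101), double ribs (221,219) and (533,214), and the held lid's flange rim with the bar end at (328..434,362). From these I get the collar pose and the lid pose in the hand.

Run:
```python
from h import *
import pickle
from scipy.optimize import least_squares as ls
c,t=pickle.load(open('w3.pkl','rb'))
g=lambda P:(np.array(P,float)+.5)/3-.5+np.array([200,90])
M=ray(c,g([(374,54),(489,101),(221,219),(533,214)]),92)[:,:2]
off=np.array([np.pi,3*np.pi/4,3*np.pi/2,np.pi/2])
print(np.degrees(np.arctan2(*(M-M.mean(0)).T[::-1])))
f=lambda p:(np.c_[p[0]+p[3]*np.cos(p[2]+off),p[1]+p[3]*np.sin(p[2]+off)]-M).ravel()
r=ls(f,[442,-281,.314,45]);print('collar',r.x,r.fun.round(1))
B=ray(c,g([(296,210),(458,210),(330,145),(425,145)]),90)[:,:2]
r2=ls(lambda p:np.hypot(*(B-p[:2]).T)-24,[442,-281]);print('bore',r2.x,r2.fun.round(1))
zl=202.3-36.3
F=ray(c,g([(178,440),(582,440),(380,256),(238,307),(522,307)]),zl+28)[:,:2]
r3=ls(lambda p:np.hypot(*(F-p[:2]).T)-38,[468,-272]);print('flange',r3.x,r3.fun.round(1))
E=ray(c,g([(327,361),(435,361)]),zl+64)[:,:2];d=E[1]-E[0];print('bar end',E,E.mean(0),np.hypot(*d),'bar yaw',np.arctan2(d[1],d[0])-np.pi/2, np.arctan2(d[1],d[0]))
a=np.arctan2(d[1],d[0])-np.pi/2
print('axis from bar', E.mean(0)-32*np.array([np.cos(a),np.sin(a)]),E.mean(0)+32*np.array([np.cos(a),np.sin(a)]))
```

```text
[-144.49467997  136.46393913  -51.62546458   81.08468993]
collar [ 4.41247826e+02 -2.82250079e+02  3.22250478e-01  4.47951412e+01] [-0.  -0.1  0.   0.1 -0.   0.   0.  -0. ]
bore [ 441.08158311 -282.20445049] [-0.5 -0.6 -0.   0.1]
flange [ 466.2123919  -272.80392104] [-0.6 -0.6 -0.1  0.1  0.1]
bar end [[ 438.45361817 -288.88845953]
 [ 433.98725141 -274.82030382]] [ 436.22043479 -281.85438168] 14.760129980092167 bar yaw 0.3074159145454949 1.8782122413403914
axis from bar [ 405.72063681 -291.53747638] [ 466.72023277 -272.17128698]
```

>>> play_rows([
  [-12, -5, 0, 0.003, 0.002, 0.008, -0.9],
  [-13, -5, -15, 0.003, 0.002, 0.008, -0.9],
  [0, 0, -25, 0, 0, 0, -0.9],
  [0, 0, -20, 0, 0, 0, -0.9],
  [0, 0, 0, 0, 0, 0, -0.9],
])

```text
time_s: 10.88
eef_pos: [444.3, -276.7, 142.5]
ee_rot: [0.001, -0.165, 0.986, -0.001]
force: [0.4, -0.3, -1.4]
grip_width: 0.178
```

```bash
python3 -c "
from h import *
to((442.9,-282,130),1.892)"
```

```text
pos [ 444.3 -276.7  142.5] d [ -1.4  -5.3 -12.5] rot [ 0.0019  0.003  -0.0099] F [ 0.4 -0.3 -1.4] M [ 0.02  0.06 -0.06] w 0.178 q6 -2.68 yaw 1.9018 tilt 0.0036 t 10.8833
```

>>> play_rows([
  [-1.5, -5, -3, 0.002, 0.003, -0.01, -0.9],
  [0, -1, -3, 0, 0, 0, -0.9],
  [0, 0, 0, 0, 0, 0, -0.9],
])

```text
time_s: 11.13
eef_pos: [443.9, -281.7, 138.1]
ee_rot: [0.0, -0.161, 0.987, -0.0]
force: [1.1, 0.5, -1.3]
grip_width: 0.173
```

```bash
python3 -c "
from h import *
to((442.9,-282,130),1.892)"
```

```text
pos [ 443.9 -281.7  138.1] d [-1.  -0.3 -8.1] rot [ 0.0005  0.0008 -0.002 ] F [ 1.1  0.5 -1.3] M [ 0.   -0.    0.01] w 0.173 q6 -2.68 yaw 1.894 tilt 0.001 t 11.1333
```

>>> play_rows([
  [-1, -0.5, -4, 0, 0, 0, -0.9],
  [0, -0.5, -4, 0, 0, 0, -0.9],
  [0, -0.3, -3, 0, 0, 0, -0.9],
  [0, 0, -2, 0, 0, 0, -0.9],
])

```text
time_s: 11.47
eef_pos: [444.1, -283.8, 126.7]
ee_rot: [0.002, -0.161, 0.987, -0.002]
force: [0.6, -0.2, -0.8]
grip_width: 0.175
```

```bash
python3 -c "
from h import *
to((442.9,-282,126),1.892)"
```

```text
pos [ 444.1 -283.8  126.7] d [-1.2  1.8 -0.7] rot [ 0.004   0.0043 -0.0025] F [ 0.6 -0.2 -0.8] M [-0.01  0.11  0.02] w 0.175 q6 -2.69 yaw 1.8945 tilt 0.0059 t 11.4667
```

>>> play_rows([
  [-1.2, 1.8, -0.5, 0.004, 0.004, -0.003, -0.9],
  [-0.5, 0.3, -2, 0, 0, 0, -0.9],
  [0, 0, -3, 0, 0, 0, -0.9],
])

```text
time_s: 11.72
eef_pos: [442.3, -281.6, 121.0]
ee_rot: [0.0, -0.159, 0.987, 0.0]
force: [0.0, 0.5, -1.4]
grip_width: 0.174
```

```bash
python3 -c "
from h import *
to((442.9,-282,104.3),1.892)"
```

```text
pos [ 442.3 -281.6  121. ] d [  0.6  -0.4 -16.7] rot [-0.0001  0.0002  0.0009] F [ 0.   0.5 -1.4] M [-0.01  0.    0.02] w 0.174 q6 -2.68 yaw 1.8911 tilt 0.0003 t 11.7167
```

No contact with the lid foot 5 mm below the collar top, so it is entering cleanly.

>>> play_rows([
  [0.4, -0.3, -4, 0, 0, 0, -0.9],
  [0, -0.2, -4, 0, 0, 0, -0.9],
  [0, 0, -3, 0, 0, 0, -0.9],
])

```text
time_s: 11.97
eef_pos: [442.8, -282.1, 109.0]
ee_rot: [0.0, -0.159, 0.987, -0.0]
force: [-0.5, -0.6, -0.6]
grip_width: 0.179
```

```bash
python3 -c "
from h import *
to((442.9,-282,104.3),1.892)"
```

```text
pos [ 442.8 -282.1  109. ] d [ 0.1  0.1 -4.7] rot [0.     0.0004 0.0009] F [-0.5 -0.6 -0.6] M [ 0.05 -0.02  0.03] w 0.179 q6 -2.68 yaw 1.8911 tilt 0.0004 t 11.9667
```

>>> play_rows([
  [0, 0, -3, 0, 0, 0, -0.9],
  [0, 0, -2, 0, 0, 0, -0.9],
  [0, 0, -1.5, 0, 0, 0, -0.9],
])

```text
time_s: 12.22
eef_pos: [442.6, -282.1, 103.5]
ee_rot: [-0.0, -0.16, 0.987, 0.0]
force: [-10.4, 8.1, 30.8]
grip_width: 0.174
```

```bash
python3 -c "
from h import *
to((442.9,-282,104.3),1.892)"
```

```text
pos [ 442.6 -282.1  103.5] d [0.3 0.1 0.8] rot [-0.0001 -0.0002  0.0006] F [-10.4   8.1  30.8] M [ 1.33  1.44 -0.02] w 0.174 q6 -2.68 yaw 1.8914 tilt 0.0002 t 12.2167
```

Seated: TCP z is 103.5 against 104.3 expected, with 31 N of contact. I ease the push and begin the twist.

>>> play_rows([
  [0, 0, 0.5, 0, 0, 0, -0.9],
  [0, 0, 0, 0, 0, 0, -0.9],
  [0, 0, 0, 0, 0, -0.05, -0.9],
  [0, 0, 0, 0, 0, -0.05, -0.9],
], grip_force=80)

```text
time_s: 12.55
eef_pos: [442.9, -282.3, 104.6]
ee_rot: [0.0, -0.109, 0.994, -0.001]
force: [-0.9, 2.8, -0.4]
grip_width: 0.173
```

```bash
python3 -c "
from h import *
to((442.9,-282,104.3),1.106)"
```

```text
pos [ 442.9 -282.3  104.6] d [ 0.   0.3 -0.3] rot [ 1.300e-03  4.000e-04 -6.834e-01] F [-0.9  2.8 -0.4] M [ 0.31 -0.05  0.1 ] w 0.173 q6 -2.58 yaw 1.7894 tilt 0.0014 t 12.55
```

>>> play_rows([
  [0, 0, -0.8, 0, 0, -0.08, -0.9],
  [0, 0, -0.5, 0, 0, -0.08, -0.9],
  [0, 0, -0.5, 0, 0, -0.08, -0.9],
])

```text
time_s: 12.8
eef_pos: [443.3, -281.9, 103.6]
ee_rot: [0.001, 0.015, 1.0, -0.0]
force: [-1.3, 1.9, 5.5]
grip_width: 0.173
```

```bash
python3 -c "
from h import *
to((442.9,-282,104.3),1.106)"
```

```text
pos [ 443.3 -281.9  103.6] d [-0.4 -0.1  0.7] rot [ 0.0013  0.0013 -0.4341] F [-1.3  1.9  5.5] M [0.36 0.15 0.19] w 0.173 q6 -2.33 yaw 1.5401 tilt 0.0018 t 12.8
```

>>> play_rows([
  [-0.2, 0, 0, 0, 0, -0.08, -0.9],
  [0, 0, 0, 0, 0, -0.08, -0.9],
  [0, 0, 0, 0, 0, -0.08, -0.9],
])

```text
time_s: 13.05
eef_pos: [443.3, -282.0, 103.6]
ee_rot: [0.001, 0.14, 0.99, -0.001]
force: [-0.8, 0.5, 1.9]
grip_width: 0.173
```

```bash
python3 -c "
from h import *
to((442.9,-282,104.3),1.106)"
```

```text
pos [ 443.3 -282.   103.6] d [-0.4  0.   0.7] rot [ 0.0023  0.0013 -0.1829] F [-0.8  0.5  1.9] M [0.1  0.19 0.14] w 0.173 q6 -2.08 yaw 1.2889 tilt 0.0027 t 13.05
```

>>> play_rows([
  [-0.2, 0, 0, 0, 0, -0.08, -0.9],
  [0, 0, -0.3, 0, 0, -0.07, -0.9],
  [0, 0, -0.3, 0, 0, -0.01, -0.9],
  [0, 0, 0, 0, 0, 0, -0.9],
])

```text
time_s: 13.38
eef_pos: [443.3, -282.3, 103.6]
ee_rot: [0.001, 0.225, 0.974, -0.002]
force: [-0.9, -0.1, 0.5]
grip_width: 0.173
```

Run:
```python
from h import *
to((442.9,-282,104.3),1.106)
c=cap('wrist');b=cap('scene');to((442.9,-282,104.3),1.106)
import pickle;pickle.dump(c,open('w4.pkl','wb'))
A=cv2.resize(c['img'][90:290,180:460],(560,400));B=cv2.resize(b['img'][120:220,270:345],(225,300))
I=np.zeros((400,785,3),np.uint8);I[:,:560]=A;I[:300,560:]=B;cv2.imwrite('pics/f.png',I)
```

```text
pos [ 443.3 -282.3  103.6] d [-0.4  0.3  0.7] rot [ 0.0035  0.0014 -0.0116] F [-0.9 -0.1  0.5] M [0.07 0.04 0.14] w 0.173 q6 -1.91 yaw 1.1176 tilt 0.0038 t 13.3833
pos [ 443.3 -282.3  103.6] d [-0.4  0.3  0.7] rot [ 0.0034  0.0014 -0.0125] F [-0.8  0.4  1.9] M [0.19 0.16 0.06] w 0.171 q6 -1.91 yaw 1.1185 tilt 0.0037 t 13.4833
```

View pics/f.png

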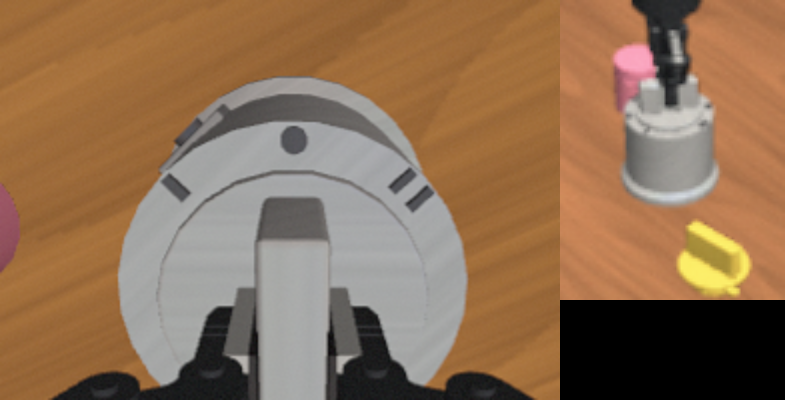

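The bar (x≈293) points straight at the stud (294,140), and the flange lies flat on the collar. I hand in.

```bash
python3 -c "
from h import *
to((442.9,-282,104.3),1.106)
print(ctrl.finish_job())"
```

```text
pos [ 443.3 -282.3  103.6] d [-0.4  0.3  0.7] rot [ 0.0034  0.0014 -0.0125] F [-0.8  0.4  1.9] M [0.19 0.16 0.06] w 0.171 q6 -1.91 yaw 1.1185 tilt 0.0037 t 13.4833
the job is handed in; nothing more can be done
None
```

The jar stands upright and released on the coaster. The grinder lid is seated in the collar and twisted clockwise about 44° (0.77 rad), and it is still gripped there. I handed the job in at about 13.5 s; no verdict was reported.

- **Lid:** in the last wrist picture the bar points straight at the half-way stud and the flange lies on the collar. Tool tilt was 0.004 rad and the lid was within about 0.5 mm of its target position. The grip was set to 80 N, with the fingers stopped on the bar.
- **Seating height:** the tool ended 0.7 mm lower than I had worked out for a seated lid, which is within the calibration error.
- **Camera disagreement:** the top and wrist cameras differed by 2 to 4 mm on positions. I used the wrist view for the final alignment, and the lid went in with no side contact.
- **Not checked:** I could not read the drive ring directly, and its value is implied by the twist (about 0.67 rad). I did not take a close picture of the jar again at the end. I did not measure the bystanders again either, though no unexpected contact force showed up along the way.

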